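# Weigh out a lot of ring cores on the spring scale

### The job

Weigh out a lot of the steel ring cores lying on the bench: thread them one at a time over the spindle of the spring scale, lowering each gently until the scale carries it (not dropped, not forced), until the scale's pointer has sunk between the two prongs of the black clip on its column. Never push the pan down past the clip; cores that are not needed stay lying flat on the bench, and the other things stay where they are.

Things in the scene. Friction and masses are not known exactly. Their poses are not given: they have to be found in the camera images.
- scale: Spring scale, fixed to the bench: grey housing 150 x 140 mm, 45 mm high; over it a sprung aluminium dish, 124 mm across, with a steel flange (44 mm across) and an upright spindle in its middle. On its +y side, 78 to 114 mm from the spindle, a flat graduated column 110 mm high carries a black clip. Origin: centre of the housing's underside, nominally under the spindle; z up.
- seat (a point): Nominal middle of the flange's upper face, where the first core comes to lie, pan empty; fixed to the housing, 113 mm above the bench. The dish lies loosely on its carrier: the real spindle stands up to 4 mm off this point in the scale's x and up to 4 mm in y, and shifts stiffly (3.5 N) if pushed sideways. The dish round the flange is 10 mm lower, its rim 6 mm lower. All this sinks with pan.
- tip (a point): Nominal middle of the spindle's tip, pan empty: 44 mm above seat, fixed to the housing likewise, so the real tip is up to 4 mm off in x and in y. The spindle is steel, 18 mm thick, with a 2 mm high chamfer to a flat top 15 mm across.
- pan (a joint): How far the pan has sunk, in m: about 0.001 empty, 0.045 at the bottom stop. The spring gives 5 mm per newton (200 N/m); a core sinks it 6 to 10.5 mm.
- pointer (a point): Pointer of the scale, a dark steel fork straddling the column 16.5 mm below the flange's face; it sinks with the pan. This point is in its plane, in the middle of the column (95 mm from the scale's origin along its +y). Axes as the scale's.
- field (a point): Middle of the 13 mm high field between the two prongs of the black plastic clip on the column, straight below pointer at the start; the upper edge of the field is 6.5 mm above this point, the lower edge 6.5 mm below. The clip was set beforehand and does not move. Two or three cores, rarely four, bring the pointer into the field.
- core1_c (a point): Bare strip-wound steel ring core, 54 mm across, with a round hole of 20.4 mm, 13 mm high, lying flat on the bench; about 195 g, each up to 8 % more or less. The point is its centre, half-way up; z is its axis.
- core2_c (a point): Bare strip-wound steel ring core, 54 mm across, with a round hole of 20.4 mm, 11 mm high, lying flat on the bench; about 165 g, each up to 8 % more or less. The point is its centre, half-way up; z is its axis.
- core3_c (a point): Bare strip-wound steel ring core, 54 mm across, with a round hole of 20.4 mm, 11 mm high, lying flat on the bench; about 165 g, each up to 8 % more or less. The point is its centre, half-way up; z is its axis.
- core4_c (a point): Bare strip-wound steel ring core, 54 mm across, with a round hole of 20.4 mm, 9 mm high, lying flat on the bench; about 135 g, each up to 8 % more or less. The point is its centre, half-way up; z is its axis.
- core5_c (a point): Bare strip-wound steel ring core, 54 mm across, with a round hole of 20.4 mm, 9 mm high, lying flat on the bench; about 135 g, each up to 8 % more or less. The point is its centre, half-way up; z is its axis.
- drive: Bystander: hard disk drive, 101 x 146 x 24 mm, silver; origin at its underside.
- driver: Bystander: red-handled screwdriver lying on the bench; origin at its underside.
- pliers: Bystander: red-handled pliers lying on the bench, about 140 mm long; origin at its underside.
- reel: Bystander: reel of solder wire standing on its flange, 60 mm across, 35 mm high; origin at its underside.
- board: Bystander: small green circuit board, 85 x 60 mm; origin at its underside.
- sink: Bystander: finned aluminium heat sink, 36 x 36 x 22 mm; origin at its underside.
- spray: Bystander: spray can, 53 mm across, 170 mm high, standing; origin at its underside.
Things that resemble listed ones, but are neither listed nor needed, are in the scene too. What is shaped like the part that bears core1_c but blue is not meant. What is shaped like the part that bears core2_c but yellow is not meant.

How it is judged:
By the outcome, as a careful person would: the job done as asked, in the order asked, and still so for the second after the job is handed in, with the robot touching nothing.
It also fails if it takes over 72 s, if anything falls off the work surface, if the arm or the gripper's body presses on something with over 40 N, if the wrist force passes 120 N, or if a joint passes its speed limit or range.

### The arm

A 6-joint arm with a two-finger parallel gripper is mounted at the origin on the work surface. World frame = base frame: x ahead of the robot, y to its left, z up, the work surface at z = 0. Lengths are in m, angles in degrees, forces in N, time in s.
With the tool pointing down it reaches from about 0.35 to 0.725 m from the base axis. Payload 4.3 kg.
Tool frame: the origin (TCP) lies where the fingers leave the gripper's body, on its centre line; the fingertips stand 73 mm ahead of it and the grasp point (between the pads) lies 54 mm ahead of it; z points along the fingers, y is the line along which they close (so a half turn about z gives the same grasp; the last joint's range is limited). The gripper opens to 85 mm and grips with 20 to 120 N. Pads are 22 mm wide; open, the fingers measure 114 mm over their backs; the gripper's body (76 mm by 85 mm) begins 54 mm behind the grasp point. The pads swing forward as they close: fully open they stand 13 mm farther back than shut.
Start: joints at [69.311, 21.618, 4.641, 73.018, 0, 83.68], TCP at [0.143, 0.557, 0.304] pointing down, gripper open.
Joint ranges: [-156.06, 156.06], [-48.1, 94.91], [-58.44, 69.94], [-101.28, 121.22], [-78.64, 73.56], [-180, 180]. Speed limits (degrees/s): [147.25, 147.25, 180, 180, 180, 180].

### API

Orientations are given as a 3x3 rotation matrix whose columns are the frame's x, y, z axes.
In Python, from bench import get_obs, grab_frame, close_job gives the robot as it stands. The module is installed in compiled form; this text tells all that it offers.
- The arm moves only by the tool servo_tool, never from a script. Its argument "targets" is a list of rows, each a list of 3 entries, a list of its own where there are three numbers: the shift along the world's x, y, z in cm, then the turn, a rotation vector about the world's x, y, z in rad, then the opening in per cent of the stroke, from 0 (shut) to 100 (fully open). A call has 1 to 20 rows; each row shifts and turns the commanded pose from where the row before left it; what a row does not reach is not made up. A row lasts 1/10 s, in which the tool goes at most 50 mm and 8.59 degrees, less where a joint would pass 70% of its speed; a pose out of reach is approached as far as the arm can. A call with a gripper value outside its range is refused whole. The fingers move at their own pace and stop on an object; "newtons" is the grip in N (left out, the last holds). Time passes only in rows, so rows that do not move let the fingers close. It gives the time, the measured TCP pose, the force, the opening and the grip force at its end, in the units of the state.
- get_obs(): the state, without advancing time (a new reading comes with each control period).
- grab_frame(name): name is "scene" or "side" or "wrist"; returns a dict with "pixels" (384x512x3 uint8, red, green, blue), "z_map" (384x512 float32, m along the optical axis (not along the pixel's ray), 0 where there is no reading), "fx", "fy", "cx", "cy" (pixels), "k1" (the pictures are not rectified: a ray, as slopes to the right and down, at radius r is drawn at 1 + k1 r^2 times it, then the intrinsics apply), "world_to_cam" (4x4, takes a point from world to camera coordinates); the wrist camera has in their place "tool_from_camera" (4x4, takes a point from camera to tool coordinates, whose origin is the TCP and whose axes are the flange's). Camera axes: x right, y down, z forward; pixel columns grow to the right and rows downward; lengths in m; the calibration is good to about 2 mm. A picture is of the moment at which its call begins: read the wrist's pose just before it.
- close_job(): hands the job in; it is judged then, once.
The state is a dict: "time_s": time; "q": joint angles; "dq": joint speeds; "tau": joint torques, N m; "position": TCP position; "tool_rot": TCP orientation; "contact_force": force on the tool from outside, world axes, zero at the start; "moment": the same for the moment, N m; "gripper_width": finger opening in m; "gripper_force": force on a finger pad.
Only numpy, scipy, OpenCV 4.12 (cv2) and the standard library are available. Lean on these libraries where they do the work, as an engineer would, in place of code of your own. Each camera call takes 0.05 s, during which the arm holds its last target. There are 200 camera calls.

## Working session

There is one attempt and no reset: what is moved stays moved. The work goes in short steps, Python scripts to look and compute and a tool call to move; the robot and the scene stay as the last step left them, time stands still between calls to the robot, and variables do not carry over. Pictures are saved under pics/ and viewed, at most 10 in all, crops included, and the job is handed in when it is done.

Besides the shell and the picture viewer there is one more tool, called after ">>>" as a command line: name --argument value ..., lists and objects as JSON in quotes. servo_tool: Moves the arm, as the interface text tells. Its arguments: {"type":"object","properties":{"targets":{"type":"array"},"newtons":{"type":"number"}},"required":["targets"]}

```bash
mkdir -p pics
cat > h.py <<'E'
import numpy as np, cv2, pickle
from bench import get_obs, grab_frame
def grab(name):
    o=get_obs(); f=grab_frame(name)
    if name=='wrist':
        T=np.eye(4);T[:3,:3]=np.array(o['tool_rot']);T[:3,3]=o['position']
        f['c2w']=T@np.array(f['tool_from_camera'])
    else: f['c2w']=np.linalg.inv(np.array(f['world_to_cam']))
    return f
def ray(f,u,v):
    K=np.array([[f['fx'],0,f['cx']],[0,f['fy'],f['cy']],[0,0,1]],float)
    p=cv2.undistortPoints(np.array([[[u,v]]],float),K,np.array([f['k1'],0,0,0,0],float))[0,0]
    return f['c2w'][:3,3], f['c2w'][:3,:3]@np.array([p[0],p[1],1])
def onplane(f,u,v,z):
    o,d=ray(f,u,v); return o+d*(z-o[2])/d[2]
def bydepth(f,u,v):
    o,d=ray(f,u,v); return o+d*f['z_map'][int(round(v)),int(round(u))]
def save(f,n): cv2.imwrite('pics/'+n,f['pixels'][:,:,::-1])
E
python3 - <<'E'
from h import *
F={n:grab(n) for n in('scene','side','wrist')}
pickle.dump(F,open('f0.pkl','wb'))
cv2.imwrite('pics/a.png',np.hstack([cv2.resize(F[n]['pixels'],(400,300),interpolation=cv2.INTER_AREA) for n in('scene','side')])[:,:,::-1])
save(F['scene'],'scene.png');save(F['side'],'side.png')
print(get_obs())
for n in F: print(n,F[n]['c2w'].round(3).tolist(),F[n]['fx'],F[n]['k1'])
E
```

```text
{'time_s': 0.15, 'q': array([6.93127260e+01, 2.16519792e+01, 4.58191693e+00, 7.30179760e+01,
       1.39564682e-04, 8.36809713e+01]), 'dq': array([ 0.01109738, -0.15447956,  0.28559068, -0.09103755,  0.10989914,
       -0.11996429]), 'tau': array([ 1.48978954e-03, -4.64034140e+01,  2.70170903e+01,  1.38777433e-02,
       -1.74653542e-05,  3.05942471e-07]), 'position': array([0.14254159, 0.55666511, 0.30318791]), 'tool_rot': array([[-9.68720795e-01,  2.48152623e-01, -5.45093816e-04],
       [ 2.48153163e-01,  9.68719745e-01, -1.43662325e-03],
       [ 1.71541314e-04, -1.52695357e-03, -9.99998819e-01]]), 'contact_force': array([-1.29071291, -0.32371259,  0.42747554]), 'moment': array([ 0.00170937, -0.03639718, -0.01849442]), 'gripper_force': 0.0, 'gripper_width': 0.08536662899184579}
scene [[-0.168, 0.711, -0.682, 1.275], [0.986, 0.118, -0.12, 0.062], [-0.004, -0.693, -0.721, 0.87], [0.0, 0.0, 0.0, 1.0]] 351.56607538322544 0.02471493623889083
side [[0.779, -0.496, 0.384, 0.063], [-0.627, -0.605, 0.49, -0.701], [-0.011, -0.623, -0.783, 1.148], [0.0, 0.0, 0.0, 1.0]] 475.3680220274891 0.05493539133397318
wrist [[0.248, 0.924, 0.292, 0.067], [0.969, -0.237, -0.075, 0.577], [-0.001, 0.301, -0.954, 0.374], [0.0, 0.0, 0.0, 1.0]] 323.1293103565497 -0.06576056656769683
```

View pics/scene.png

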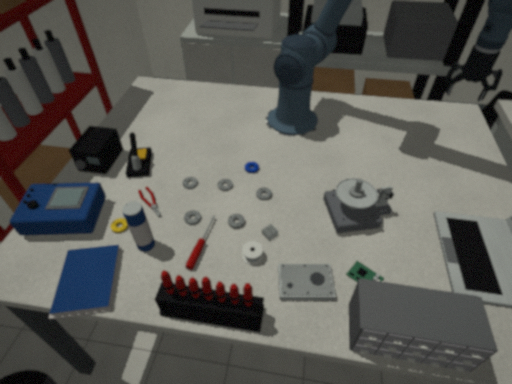

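View pics/side.png

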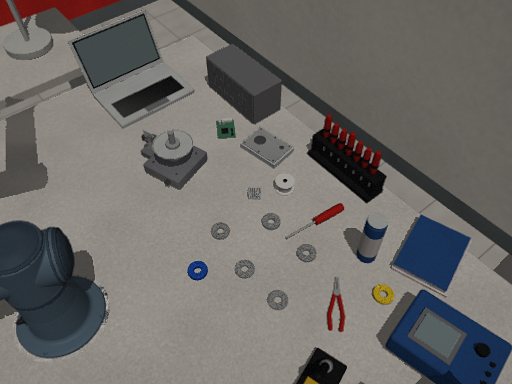

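The scene picture shows five bare grey rings at (191,183), (225,185), (264,194), (192,217) and (237,221). The side picture has them at (277,300), (245,269), (220,231), (306,253) and (271,221). The look-alikes are a blue ring at scene (252,168) and a yellow one at (120,226). They are excluded by colour, so the grey steel ones are meant. The scale is at scene (357,195), side (172,150).

```bash
cat >> h.py <<'E'
def cloud(f):
    h,w=f['z_map'].shape
    K=np.array([[f['fx'],0,f['cx']],[0,f['fy'],f['cy']],[0,0,1]],float)
    u,v=np.meshgrid(np.arange(w),np.arange(h))
    p=cv2.undistortPoints(np.stack([u,v],-1).reshape(-1,1,2).astype(float),K,np.array([f['k1'],0,0,0,0],float)).reshape(h,w,2)
    d=np.dstack([p,np.ones((h,w))])*f['z_map'][...,None]
    P=d@f['c2w'][:3,:3].T+f['c2w'][:3,3]
    P[f['z_map']==0]=np.nan
    return P
E
python3 - <<'E'
from h import *
F=pickle.load(open('f0.pkl','rb'))
pts={'scene':[(191,183),(225,185),(264,194),(192,217),(237,221),(252,168)],'side':[(277,300),(245,269),(220,231),(306,253),(271,221),(198,270)]}
for n in('scene','side'):
    f=F[n];P=cloud(f)
    for u,v in pts[n]:
        A=P[v-16:v+17,u-16:u+17].reshape(-1,3)
        zb=np.nanmedian(A[:,2]); m=(A[:,2]>zb+.005)
        print(n,(u,v),'plane',onplane(f,u,v,.011).round(3),'bench z',zb.round(4),m.sum(),np.nanmedian(A[m],0).round(4), ((np.nanmax(A[m],0)+np.nanmin(A[m],0))/2).round(4))
    # scale: points above 95 mm
    m=(P[...,2]>.09)&(P[...,2]<.18)
    c=P[(170,140) if False else ((195,357) if n=='scene' else (150,172))];print('c',c)
    u,v=(357,195) if n=='scene' else (172,150)
    A=P[v-45:v+45,u-50:u+50].reshape(-1,3)
    for lo,hi in((.035,.05),(.095,.112),(.12,.165)):
        B=A[(A[:,2]>lo)&(A[:,2]<hi)];print(lo,len(B),np.median(B,0).round(3),B.min(0).round(3),B.max(0).round(3))
E
```

```text
scene (191, 183) plane [ 0.456 -0.307  0.011] bench z -0.001 122 [ 0.4503 -0.3168  0.0074] [ 0.4424 -0.3285  0.0078]
scene (225, 185) plane [ 0.446 -0.188  0.011] bench z -0.001 123 [ 0.4404 -0.1931  0.0078] [ 0.4521 -0.1934  0.008 ]
scene (264, 194) plane [ 0.466 -0.049  0.011] bench z -0.0012 140 [ 0.4636 -0.0529  0.0092] [ 0.4621 -0.0531  0.0088]
scene (192, 217) plane [ 0.603 -0.259  0.011] bench z -0.0009 182 [ 0.6054 -0.2594  0.0095] [ 0.6188 -0.2418  0.0113]
scene (237, 221) plane [ 0.596 -0.115  0.011] bench z -0.0008 177 [ 0.5962 -0.1217  0.0113] [ 0.5939 -0.1213  0.0103]
scene (252, 168) plane [ 0.345 -0.112  0.011] bench z -0.0011 121 [ 0.3391 -0.1161  0.0106] [ 0.3438 -0.1184  0.0098]
c [0.51915889 0.23579562 0.11076559]
0.035 1116 [0.532 0.224 0.043] [0.445 0.146 0.035] [0.591 0.342 0.05 ]
0.095 965 [0.505 0.237 0.101] [0.439 0.172 0.095] [0.564 0.343 0.112]
0.12 72 [0.508 0.235 0.143] [0.495 0.227 0.121] [0.512 0.245 0.157]
side (277, 300) plane [ 0.441 -0.319  0.011] bench z 0.0021 251 [ 0.4432 -0.3174  0.0101] [ 0.4437 -0.323   0.0128]
side (245, 269) plane [ 0.432 -0.197  0.011] bench z 0.0015 230 [ 0.4333 -0.1935  0.0096] [ 0.4334 -0.1916  0.011 ]
side (220, 231) plane [ 0.453 -0.057  0.011] bench z 0.001 218 [ 0.4528 -0.0557  0.0105] [ 0.452  -0.0437  0.0114]
side (306, 253) plane [ 0.593 -0.264  0.011] bench z 0.0015 232 [ 0.5953 -0.2636  0.0114] [ 0.5866 -0.2547  0.0119]
side (271, 221) plane [ 0.587 -0.123  0.011] bench z 0.001 222 [ 0.5856 -0.1227  0.0129] [ 0.5986 -0.1446  0.0129]
side (198, 270) plane [ 0.333 -0.12   0.011] bench z 0.0016 268 [ 0.3319 -0.1195  0.0135] [ 0.3433 -0.117   0.0126]
c [0.48271756 0.21596523 0.10116656]
0.035 1096 [0.467 0.204 0.044] [0.402 0.143 0.035] [0.584 0.339 0.05 ]
0.095 909 [0.488 0.231 0.102] [0.434 0.171 0.095] [0.558 0.344 0.112]
0.12 71 [0.494 0.229 0.144] [0.486 0.221 0.12 ] [0.505 0.241 0.164]
```

Run:
```python
from h import *
F=pickle.load(open('f0.pkl','rb'))
w=cv2.resize(F['wrist']['pixels'],(400,300),interpolation=cv2.INTER_AREA)
a=cv2.resize(F['scene']['pixels'][165:240,310:410],(400,300),interpolation=cv2.INTER_CUBIC)
b=cv2.resize(F['side']['pixels'][110:200,120:240],(400,300),interpolation=cv2.INTER_CUBIC)
c=cv2.resize(F['side']['pixels'][200:320,180:340],(400,300),interpolation=cv2.INTER_CUBIC)
cv2.imwrite('pics/b.png',np.vstack([np.hstack([w,a]),np.hstack([b,c])])[:,:,::-1])
```

```text
(no output)
```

View pics/b.png

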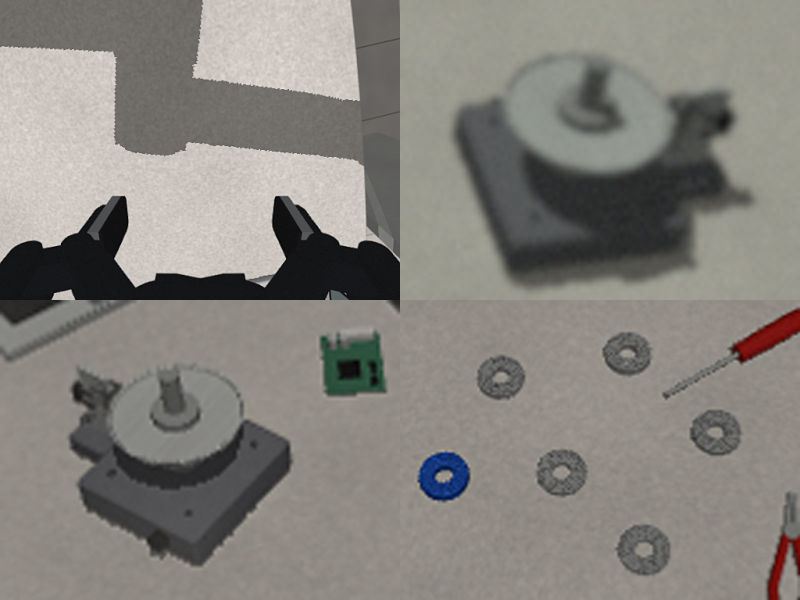

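The crops confirm five grey cores, with the blue one excluded. The depth heights put A(191,183) and B(225,185) at 9 mm, C(264,194) and D(192,217) at 11 mm, and E(237,221) at 13 mm. Next I'll look at the column and clip from the robot's side.

>>> servo_tool --targets '[[[2.4,-2.2,-0.5],[0,0,0.125],80],[[2.4,-2.2,-0.5],[0,0,0.125],80],[[2.4,-2.2,-0.5],[0,-0.1,0],80],[[2.4,-2.2,-0.5],[0,-0.1,0],80],[[2.4,-2.2,-0.5],[0,-0.1,0],80],[[2.4,-2.2,-0.5],[0,-0.1,0],80],[[2.4,-2.2,-0.5],[0,-0.1,0],80],[[2.4,-2.2,-0.5],[0,-0.1,0],80],[[2.4,-2.2,-0.5],[0,-0.1,0],80],[[2,-2,-0.5],[0,-0.085,0],80],[[0,0,0],[0,0,0],80],[[0,0,0],[0,0,0],80]]'

```text
time_s: 1.35
position: [0.3779, 0.338, 0.2528]
tool_rot: [[-0.709, 0.001, 0.705], [0.0, 1.0, -0.001], [-0.705, -0.001, -0.709]]
contact_force: [0.0, -0.3, 0.6]
gripper_width: 0.068
gripper_force: 0.0
```

Run:
```python
from h import *
f=grab('wrist');pickle.dump(f,open('f1.pkl','wb'))
cv2.imwrite('pics/c.png',cv2.resize(f['pixels'],(768,576),interpolation=cv2.INTER_CUBIC)[:,:,::-1])
print(get_obs()['position'],get_obs()['q'],f['c2w'].round(3))
```

```text
[0.37867207 0.33935367 0.25421672] [ 49.05672004  -0.53224612 -45.41617785  11.93673627 -32.22076167
  39.26297987] [[ 0.001  0.463  0.886  0.273]
 [ 1.    -0.001 -0.001  0.339]
 [ 0.     0.886 -0.463  0.248]
 [ 0.     0.     0.     1.   ]]
```

View pics/c.png

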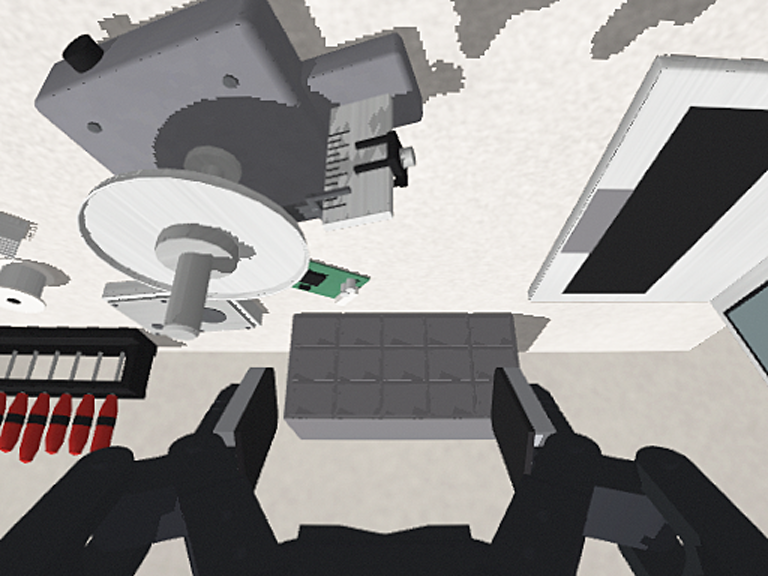

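The picture (upside down, shown at 1.5x) has the spindle tip at (180,330), the pointer tine at (335,195), and the black clip with two prongs at (375,162) and (373,143).

Run:
```python
from h import *
f=pickle.load(open('f1.pkl','rb'))
x0,y0=195,55
c=f['pixels'][y0:y0+100,x0:x0+100]
cv2.imwrite('pics/d.png',cv2.resize(c,(600,600),interpolation=cv2.INTER_NEAREST)[:,:,::-1])
P=cloud(f)
for v in range(88,138,4):
    print(v,[ (P[v,u]*1000).round(0).astype(int).tolist() for u in (222,228,234,240,246,252,260)])
```

```text
88 [[468, 311, 48], [466, 316, 51], [465, 321, 51], [462, 326, 54], [461, 331, 56], [460, 336, 56], [450, 342, 67]]
92 [[468, 311, 53], [468, 316, 53], [464, 321, 57], [463, 326, 59], [454, 331, 67], [453, 336, 68], [449, 342, 72]]
96 [[469, 311, 56], [466, 316, 59], [464, 321, 61], [456, 327, 69], [457, 331, 69], [456, 336, 69], [450, 342, 75]]
100 [[469, 311, 61], [466, 316, 63], [465, 321, 65], [463, 326, 66], [461, 331, 68], [460, 336, 70], [450, 342, 80]]
104 [[468, 311, 66], [468, 316, 67], [465, 321, 69], [463, 326, 71], [461, 331, 73], [460, 336, 74], [450, 342, 83]]
108 [[469, 312, 70], [466, 317, 72], [466, 321, 72], [462, 326, 76], [454, 331, 83], [453, 336, 84], [452, 342, 85]]
112 [[467, 312, 75], [465, 317, 77], [463, 322, 79], [455, 327, 86], [456, 331, 85], [460, 336, 82], [455, 342, 86]]
116 [[466, 312, 81], [466, 317, 80], [464, 322, 82], [463, 327, 83], [460, 331, 85], [459, 336, 86], [459, 342, 86]]
120 [[467, 312, 83], [466, 317, 85], [464, 322, 86], [-9223372036854775808, -9223372036854775808, -9223372036854775808], [461, 331, 89], [460, 336, 90], [459, 342, 90]]
124 [[468, 313, 87], [459, 318, 94], [463, 322, 91], [462, 327, 92], [463, 331, 91], [460, 336, 94], [460, 342, 94]]
128 [[458, 314, 98], [459, 318, 98], [465, 322, 93], [462, 327, 95], [461, 331, 96], [459, 336, 98], [460, 342, 97]]
132 [[466, 313, 96], [465, 318, 97], [464, 322, 97], [463, 327, 99], [462, 331, 99], [459, 336, 101], [459, 342, 102]]
136 [[-9223372036854775808, -9223372036854775808, -9223372036854775808], [465, 318, 100], [465, 322, 101], [463, 327, 102], [461, 331, 104], [460, 336, 104], [459, 342, 105]]<stdin>:8: RuntimeWarning: invalid value encountered in cast
```

View pics/d.png

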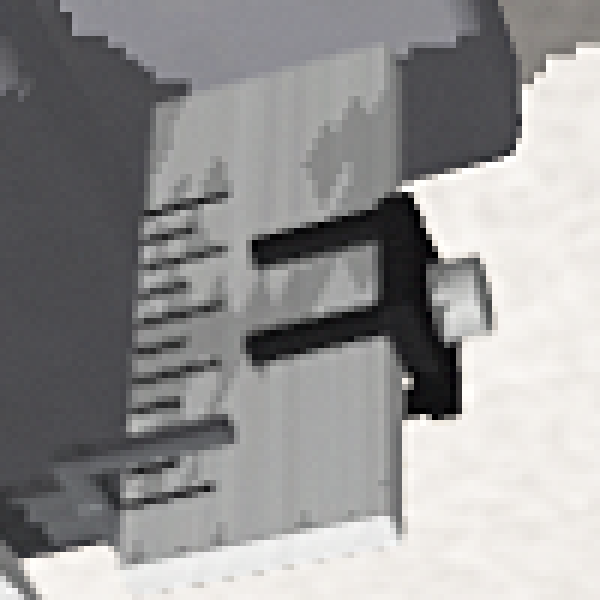

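The enlarged crop shows the pointer tine at crop (180,435), and the clip prongs at (310,235) (lower) and (310,340) (upper) bounding the field. Depth puts the field middle about 19 mm below the pointer. The 13 mm core (E) plus an 11 mm core (C) should sink about 17.7 mm, which suits. Moving over E.

>>> servo_tool --targets '[[[1.7,-3.5,1.5],[0,0.13,0],100],[[1.7,-3.5,1.5],[0,0.13,0],100],[[1.7,-3.5,1.5],[0,0.13,0],100],[[1.7,-3.8,0],[0,0.13,0],100],[[1.7,-3.8,0],[0,0.13,0],100],[[1.7,-3.8,0],[0,0.135,0],100],[[1.8,-4,-1.65],[0,0,0],100],[[1.8,-4,-1.65],[0,0,0],100],[[1.8,-4,-1.65],[0,0,0],100],[[1.8,-4,-1.65],[0,0,0],100],[[1.8,-4,-1.65],[0,0,0],100],[[1.8,-4,-1.65],[0,0,0],100],[[0,0,0],[0,0,0],100],[[0,0,0],[0,0,0],100]]'

```text
time_s: 2.8
position: [0.5899, -0.1204, 0.2002]
tool_rot: [[-1.0, 0.002, 0.0], [0.002, 1.0, 0.001], [-0.0, 0.001, -1.0]]
contact_force: [-0.3, 0.2, 1.3]
gripper_width: 0.0853
gripper_force: 0.0
```

```bash
cat >> h.py <<'E'
def rings(f,zlo=.005,zhi=.02):
    P=cloud(f); z=P[...,2]
    m=((z>zlo)&(z<zhi)).astype(np.uint8)
    m=cv2.morphologyEx(m,cv2.MORPH_CLOSE,np.ones((3,3)))
    cs,h=cv2.findContours(m,cv2.RETR_CCOMP,cv2.CHAIN_APPROX_NONE)
    out=[]
    for i,c in enumerate(cs):
        if h[0][i][3]<0 and cv2.contourArea(c)>600 and len(c)>5:
            mm=np.zeros_like(m);cv2.drawContours(mm,cs,i,1,-1)
            zt=np.nanpercentile(z[(mm>0)&(m>0)],60)
            e=cv2.fitEllipse(c); 
            pts=np.array([onplane(f,*p[0],zt) for p in c])[:,:2].astype(np.float32)
            (cx,cy),r=cv2.minEnclosingCircle(pts)
            k=h[0][i][2]; hole=None
            while k>=0:
                if cv2.contourArea(cs[k])>60:
                    hp=np.array([onplane(f,*p[0],zt) for p in cs[k]]); hole=((hp.max(0)+hp.min(0))/2).round(4)
                k=h[0][k][0]
            out.append((np.round(e[0],1),round(zt,4),np.round([cx,cy,r],4),onplane(f,*e[0],zt).round(4),hole))
    return out
E
python3 - <<'E'
from h import *
f=grab('wrist');pickle.dump(f,open('f2.pkl','wb'));save(f,'e.png')
print(get_obs()['position'])
for r in rings(f):print(r)
E
```

```text
[ 0.58967643 -0.11941427  0.2007047 ]
(array([379.7, 217.2]), np.float64(0.0064), array([ 0.6198, -0.0073,  0.0268]), array([ 0.6186, -0.0091,  0.0064]), None)
(array([170.2, 274.1]), np.float64(0.0162), array([ 0.6818, -0.1967,  0.0984]), array([ 0.6695, -0.1969,  0.0162]), None)
(array([ 92.7, 195.2]), np.float64(0.0113), array([ 0.5962, -0.2599,  0.0283]), array([ 0.5958, -0.2591,  0.0113]), array([ 0.5961, -0.259 ,  0.0113]))
(array([254.7, 186.6]), np.float64(0.0135), array([ 0.5886, -0.1201,  0.0272]), array([ 0.5879, -0.1201,  0.0135]), array([ 0.5883, -0.1199,  0.0135]))
(array([345.4,  23.1]), np.float64(0.0116), array([ 0.4583, -0.0523,  0.0275]), array([ 0.4629, -0.053 ,  0.0116]), array([ 0.4578, -0.0534,  0.0116]))
(array([157.9,   9.7]), np.float64(0.0095), array([ 0.4462, -0.1906,  0.0245]), array([ 0.453 , -0.191 ,  0.0095]), None)
(array([17.3, 21.6]), np.float64(0.0093), array([ 0.4571, -0.3027,  0.0222]), array([ 0.4566, -0.3016,  0.0093]), None)
```

View pics/e.png

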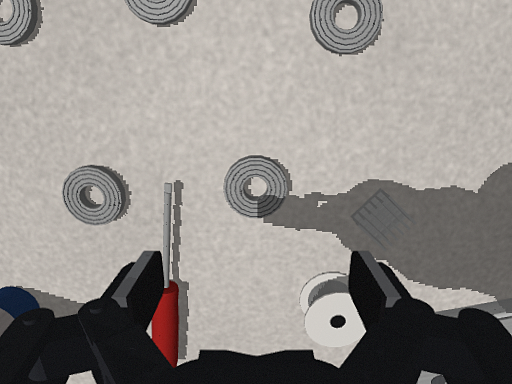

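E is at pixel (255,187), 13.5 mm high. D is at (93,195) and C at (346,20), both 11 mm; A and B are 9.4 mm. The screwdriver blade is at (168,185), clear of the fingers. Grasping E.

>>> servo_tool --targets '[[[-0.1,-0.05,-3],[0,0,0],80],[[0,0,-3],[0,0,0],80],[[0,0,-3],[0,0,0],80],[[0,0,-2.5],[0,0,0],80],[[0,0,-1],[0,0,0],80],[[0,0,-0.4],[0,0,0],80],[[0,0,0],[0,0,0],80],[[0,0,0],[0,0,0],0],[[0,0,0],[0,0,0],0],[[0,0,0],[0,0,0],0],[[0,0,0],[0,0,0],0],[[0,0,0],[0,0,0],0]]' --newtons 35

```text
time_s: 4.05
position: [0.589, -0.1207, 0.0732]
tool_rot: [[-1.0, 0.001, 0.003], [0.001, 1.0, -0.001], [-0.003, -0.001, -1.0]]
contact_force: [-1.3, 1.4, 5.8]
gripper_width: 0.0531
gripper_force: 36.3
```

>>> servo_tool --targets '[[[0,0,2],[0,0,0],0],[[0,0,4],[0,0,0],0],[[-0.6,3.5,3],[0,0,0],0],[[-0.6,3.5,3],[0,0,0],0],[[-0.6,3.5,3],[0,0,0],0],[[-0.6,3.5,3],[0,0,0],0],[[-0.6,3.5,3],[0,0,0],0],[[-0.6,3.5,1.7],[0,0,0],0],[[-0.6,3.5,0],[0,0,0],0],[[-0.6,3.5,0],[0,0,0],0],[[-0.6,3.5,0],[0,0,0],0],[[-1,3.8,0],[0,0,0],0],[[0,0,0],[0,0,0],0],[[0,0,0],[0,0,0],0],[[0,0,0],[0,0,0],0]]'

```text
time_s: 5.55
position: [0.5239, 0.2319, 0.2982]
tool_rot: [[-1.0, 0.002, 0.001], [0.002, 1.0, -0.0], [-0.001, -0.0, -1.0]]
contact_force: [0.1, -0.2, -2.1]
gripper_width: 0.0526
gripper_force: 37.7
```

Run:
```python
from h import *
f=grab('wrist');pickle.dump(f,open('f3.pkl','wb'))
o=get_obs();print(o['position'],o['contact_force'],o['gripper_width'],np.array(o['tool_rot']).round(4).tolist())
cv2.imwrite('pics/f.png',cv2.resize(f['pixels'],(768,576),interpolation=cv2.INTER_CUBIC)[:,:,::-1])
```

```text
[0.52401099 0.23154851 0.29818388] [ 0.72134855  0.33869021 -1.86588829] 0.052586803175712606 [[-1.0, 0.0022, 0.0004], [0.0022, 1.0, -0.0002], [-0.0004, -0.0002, -1.0]]
```

View pics/f.png

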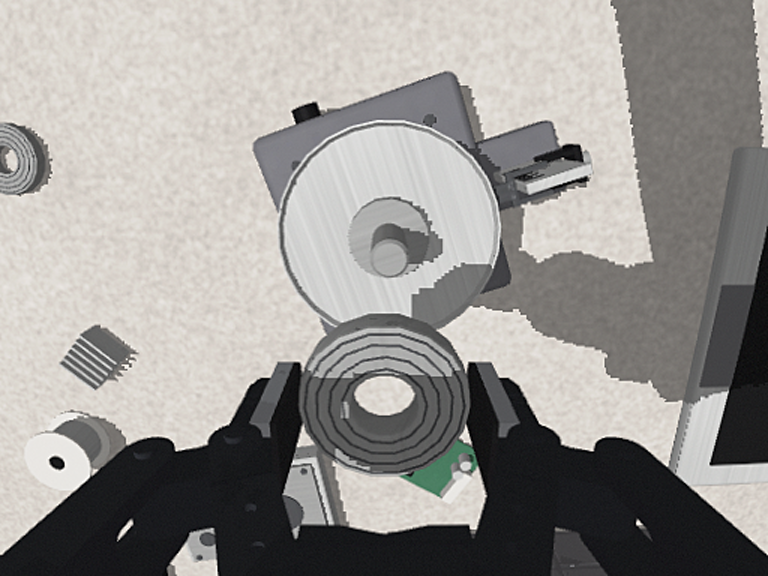

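The picture (1.5x) shows the core held level between the pads with its hole at (385,395), and the spindle tip at (389,257).

```bash
cat >> h.py <<'E'
def tipcore(f,utip,core_top,tiphalf=14):
    """world xy of spindle tip (px guess utip) and of held core's top ring, by depth masks + circle fits on planes"""
    P=cloud(f); z=P[...,2]; v,u=np.indices(z.shape)
    zt=np.nanmedian(z[int(utip[1])-2:int(utip[1])+3,int(utip[0])-2:int(utip[0])+3])
    m=(abs(z-zt)<.004)&(np.hypot(u-utip[0],v-utip[1])<tiphalf)
    res=[]
    def fit(m,zt):
        cs,_=cv2.findContours(m.astype(np.uint8),cv2.RETR_EXTERNAL,cv2.CHAIN_APPROX_NONE); c=max(cs,key=cv2.contourArea)
        q=np.array([onplane(f,*p[0],zt) for p in c])[:,:2]
        return kasa(q)
    def kasa(q):
        for _ in range(4):
            s=np.linalg.lstsq(np.c_[2*q,np.ones(len(q))],(q**2).sum(1),rcond=None)[0]
            r=np.sqrt(s[2]+s[0]**2+s[1]**2); e=abs(np.hypot(*(q-s[:2]).T)-r); q=q[e<max(2*np.median(e),3e-4)]
        return s[0],s[1],r
    tip=fit(m,zt)
    mt=(abs(z-core_top)<.004).astype(np.uint8)
    zc=np.nanmedian(z[mt>0])
    cs,h=cv2.findContours(mt,cv2.RETR_CCOMP,cv2.CHAIN_APPROX_NONE)
    big=[(cv2.contourArea(c),i) for i,c in enumerate(cs) if h[0][i][3]>=0 and cv2.contourArea(c)>150]
    out=[]
    for a,i in big:
        q=np.array([onplane(f,*p[0],zc) for p in cs[i]])[:,:2]; out.append(np.round(kasa(q),4).tolist()+[int(a)])
    return (zt,np.round(tip,4)),(zc,out)
E
python3 - <<'E'
from h import *
f=pickle.load(open('f3.pkl','rb'))
print(tipcore(f,(389/1.5,257/1.5),.238))
P=cloud(f);print(P[171,250:272,2].round(3),P[225:300:5,256,2].round(3))
o,d=ray(f,259.5,171.5);o2,d2=ray(pickle.load(open('f1.pkl','rb')),120,220)
print(onplane(f,259.5,171.5,.156), onplane(pickle.load(open('f1.pkl','rb')),120,220,.156))
E
```

```text
((np.float64(0.15627317679838856), array([0.4981, 0.235 , 0.0088])), (np.float64(0.238329455352214), [[0.5231, 0.2326, 0.0096, 1214]]))
[0.157 0.157 0.157 0.157 0.157 0.156 0.156 0.156 0.157 0.156 0.157 0.155
 0.156 0.157 0.156 0.156 0.157 0.156 0.157 0.157 0.156 0.155] [ 0.237  0.239  0.239  0.239  0.239  0.239  0.001 -0.002  0.001 -0.
  0.     0.23   0.235  0.237  0.239]
[0.49805621 0.23533066 0.156     ] [0.49347894 0.23703464 0.156     ]
```

>>> servo_tool --targets '[[[2.5,0.2,-1],[0,0,0],0],[[0.5,0,-2.5],[0,0,0],0],[[0,0,-2.5],[0,0,0],0],[[0,0,-1.7],[0,0,0],0],[[0,0,0],[0,0,0],0],[[0,0,0],[0,0,0],0]]'

```text
time_s: 6.2
position: [0.5539, 0.2336, 0.2212]
tool_rot: [[-1.0, 0.002, -0.0], [0.002, 1.0, -0.0], [0.0, -0.0, -1.0]]
contact_force: [-0.3, 0.2, -1.7]
gripper_width: 0.0522
gripper_force: 37.7
```

Run:
```python
from h import *
f=grab('wrist');pickle.dump(f,open('f4.pkl','wb'))
p=get_obs()['position'];print(p)
c=np.linalg.inv(f['c2w'])@np.array([.498,.235,.156,1]);c=c/c[2];g=(f['cx']+f['fx']*c[0],f['cy']+f['fy']*c[1]);print(g)
P=cloud(f);print(P[int(g[1])-30:int(g[1])+40:4,int(g[0]),2].round(3))
print(tipcore(f,g,p[2]-.06,22))
```

```text
[0.55439122 0.2339616  0.22204846]
(np.float64(256.83539563596577), np.float64(146.03181892971884))
[0.112 0.125 0.147 0.154 0.157 0.157 0.157 0.156 0.156 0.156 0.156 0.157
 0.157 0.112 0.113 0.102 0.104 0.103]
((np.float64(0.1564091717469675), array([0.4983, 0.235 , 0.0087])), (np.float64(0.16131346644792494), [[0.5535, 0.2343, 0.0099, 1274]]))
```

>>> servo_tool --targets '[[[0,0,1.9],[0,0,0],0],[[-2,0.1,0],[0,0,0],0],[[-2,0,0],[0,0,0],0],[[-1.5,0,0],[0,0,0],0],[[0,0,0],[0,0,0],0],[[0,0,-0.3],[0,0,0],0],[[0,0,-0.3],[0,0,0],0],[[0,0,-0.3],[0,0,0],0],[[0,0,-0.3],[0,0,0],0],[[0,0,-0.3],[0,0,0],0],[[0,0,0],[0,0,0],0]]'

```text
time_s: 7.35
position: [0.4985, 0.2354, 0.2242]
tool_rot: [[-1.0, 0.001, -0.001], [0.001, 1.0, -0.0], [0.001, -0.0, -1.0]]
contact_force: [-0.3, -0.7, -2.7]
gripper_width: 0.0525
gripper_force: 37.7
```

>>> servo_tool --targets '[[[0,0,-0.4],[0,0,0],0],[[0,0,-0.4],[0,0,0],0],[[0,0,-0.4],[0,0,0],0],[[0,0,-0.4],[0,0,0],0],[[0,0,-0.4],[0,0,0],0],[[0,0,-0.4],[0,0,0],0],[[0,0,-0.4],[0,0,0],0],[[0,0,-0.3],[0,0,0],0],[[0,0,-0.2],[0,0,0],0],[[0,0,0],[0,0,0],0]]'

```text
time_s: 8.35
position: [0.4986, 0.2355, 0.1916]
tool_rot: [[-1.0, 0.001, -0.001], [0.001, 1.0, 0.0], [0.001, 0.0, -1.0]]
contact_force: [-1.2, -1.0, -1.6]
gripper_width: 0.0528
gripper_force: 37.8
```

>>> servo_tool --targets '[[[0,0,-0.2],[0,0,0],0],[[0,0,-0.2],[0,0,0],0],[[0,0,-0.2],[0,0,0],0],[[0,0,-0.2],[0,0,0],0],[[0,0,-0.2],[0,0,0],0],[[0,0,-0.2],[0,0,0],0],[[0,0,-0.1],[0,0,0],0],[[0,0,0],[0,0,0],0],[[0,0,0],[0,0,0],0]]'

```text
time_s: 9.25
position: [0.4987, 0.2355, 0.179]
tool_rot: [[-1.0, 0.001, -0.0], [0.001, 1.0, 0.0], [0.0, 0.0, -1.0]]
contact_force: [0.1, -1.8, -0.8]
gripper_width: 0.0532
gripper_force: 37.8
```

Run:
```python
from h import *
f=grab('wrist')
for i in range(3):
    o=get_obs();print(o['position'],o['contact_force'].round(2))
P=cloud(f);print(P[130:330:5,256,2].round(3),P[130:330:5,210,2].round(3))
save(f,'g.png')
```

```text
[0.49869369 0.23551597 0.17899793] [-0.27 -0.61 -1.04]
[0.49869369 0.23551597 0.17899793] [-0.27 -0.61 -1.04]
[0.49869369 0.23551597 0.17899793] [-0.27 -0.61 -1.04]
[0.1   0.097 0.097 0.096 0.096 0.096 0.097 0.096 0.095 0.097 0.096 0.097
 0.096 0.095 0.096 0.097 0.109 0.116 0.119 0.12  0.12  0.118 0.119 0.119
 0.119 0.121 0.126 0.131 0.134 0.137 0.141 0.144 0.148 0.15  0.15  0.15
 0.15  0.15  0.151 0.15 ] [0.045 0.044 0.099 0.097 0.097 0.097 0.095 0.097 0.095 0.096 0.096 0.096
 0.097 0.096 0.096 0.097 0.097 0.097 0.095 0.096 0.11  0.118 0.12  0.12
 0.12  0.119 0.118 0.119 0.119 0.118 0.12  0.119 0.119 0.119 0.096 0.096
 0.095 0.096 0.097 0.096]
```

>>> servo_tool --targets '[[[0,0,-0.15],[0,0,0],0],[[0,0,-0.15],[0,0,0],0],[[0,0,0],[0,0,0],0],[[0,0,0],[0,0,0],0],[[0,0,0],[0,0,0],0]]'

```text
time_s: 9.8
position: [0.4987, 0.2355, 0.176]
tool_rot: [[-1.0, 0.001, 0.0], [0.001, 1.0, 0.0], [-0.0, 0.0, -1.0]]
contact_force: [-0.9, -3.0, 0.4]
gripper_width: 0.0527
gripper_force: 37.9
```

Run:
```python
from h import *
f=grab('wrist');o=get_obs();print(o['position'],o['contact_force'].round(2),o['gripper_width'])
P=cloud(f);print(P[290:330:4,256,2].round(4),np.nanmedian(P[230:250,256,2]))
```

```text
[0.49868901 0.23554345 0.17598539] [-1.09 -1.29  0.08] 0.05271985422587573
[0.1451 0.1464 0.147  0.1474 0.1478 0.1469 0.147  0.1471 0.1476 0.1471] 0.11598463397745966
```

The force is about zero, so the scale carries the core. Releasing, rising straight up, then going to C.

>>> servo_tool --targets '[[[0,0,0],[0,0,0],66],[[0,0,0],[0,0,0],72],[[0,0,0],[0,0,0],78],[[0,0,0],[0,0,0],78],[[0,0,2],[0,0,0],78],[[0,0,3],[0,0,0],78],[[0,0,4],[0,0,0],78],[[0,0,2],[0,0,0],78],[[0,0,0],[0,0,0],78],[[0,0,0],[0,0,0],78]]'

```text
time_s: 10.85
position: [0.4989, 0.2356, 0.2858]
tool_rot: [[-1.0, 0.001, 0.001], [0.001, 1.0, 0.0], [-0.001, 0.0, -1.0]]
contact_force: [-0.5, -0.4, -0.2]
gripper_width: 0.0665
gripper_force: 0.0
```

Run:
```python
from h import *
f=grab('wrist');o=get_obs();print(o['position'],o['contact_force'].round(2),o['gripper_width'])
P=cloud(f)
c=np.linalg.inv(f['c2w'])@np.array([.498,.235,.148,1]);c=c/c[2];u,v=int(f['cx']+f['fx']*c[0]),int(f['cy']+f['fy']*c[1])
print(u,v,P[v-40:v+50:4,u,2].round(4))
save(f,'h.png')
```

```text
[0.49832089 0.23543478 0.28482618] [0.12 0.12 0.1 ] 0.06656027405561873
253 208 [0.1159 0.1163 0.1156 0.1164 0.1166 0.1271 0.1364 0.1465 0.1461 0.1481
 0.1476 0.1475 0.1469 0.1144 0.1149 0.0927 0.0942 0.0921 0.094  0.0932
 0.0935 0.0955 0.0007]
```

View pics/h.png

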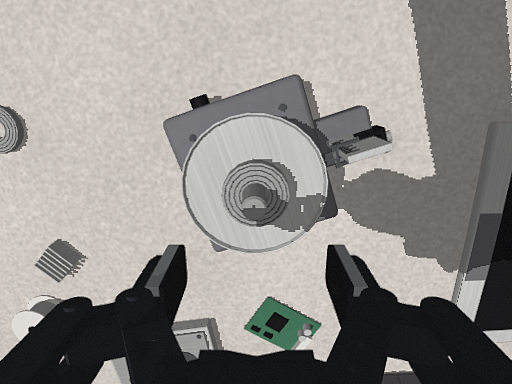

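E sits flat on the flange at (256,192) and the tip sank about 9 mm. Next is C.

>>> servo_tool --targets '[[[-0.5,-3.6,0],[0,0,0],80],[[-0.5,-3.6,0],[0,0,0],80],[[-0.5,-3.6,0],[0,0,0],80],[[-0.5,-3.6,-1],[0,0,0],80],[[-0.5,-3.6,-1.5],[0,0,0],80],[[-0.5,-3.6,-2],[0,0,0],80],[[-0.5,-3.6,-2],[0,0,0],80],[[-0.5,-3.7,-2],[0,0,0],80],[[0,0,0],[0,0,0],80],[[0,0,0],[0,0,0],80]]'

```text
time_s: 11.9
position: [0.4571, -0.0536, 0.1992]
tool_rot: [[-1.0, 0.003, -0.004], [0.003, 1.0, 0.002], [0.004, 0.002, -1.0]]
contact_force: [-0.1, 1.1, 0.1]
gripper_width: 0.0682
gripper_force: 0.0
```

Run:
```python
from h import *
f=grab('wrist');pickle.dump(f,open('f5.pkl','wb'))
print(get_obs()['position'])
for r in rings(f):print(r)
```

```text
[ 0.4579317  -0.05303866  0.20002718]
(array([299.6, 338. ]), np.float64(0.0158), array([ 0.6114, -0.009 ,  0.027 ]), array([ 0.6073, -0.01  ,  0.0158]), array([0.6088, 0.0018, 0.0158]))
(array([503.7, 236.4]), np.float64(0.0167), array([0.5127, 0.1764, 0.0744]), array([0.5004, 0.1708, 0.0167]), None)
(array([255.8, 186.9]), np.float64(0.0115), array([ 0.4554, -0.0524,  0.0272]), array([ 0.4549, -0.0522,  0.0115]), array([ 0.455 , -0.0521,  0.0115]))
(array([ 90.7, 162.7]), np.float64(0.0093), array([ 0.4349, -0.1904,  0.0278]), array([ 0.4337, -0.19  ,  0.0093]), array([ 0.4345, -0.1897,  0.0093]))
(array([170.2,  31.3]), np.float64(0.0135), array([ 0.3339, -0.1148,  0.0276]), array([ 0.3351, -0.1146,  0.0135]), array([ 0.3343, -0.114 ,  0.0135]))
```

>>> servo_tool --targets '[[[-0.3,0.1,-3],[0,0,0],80],[[0,0,-3],[0,0,0],80],[[0,0,-3],[0,0,0],80],[[0,0,-2.5],[0,0,0],80],[[0,0,-1],[0,0,0],80],[[0,0,-0.35],[0,0,0],80],[[0,0,0],[0,0,0],80],[[0,0,0],[0,0,0],0],[[0,0,0],[0,0,0],0],[[0,0,0],[0,0,0],0],[[0,0,0],[0,0,0],0],[[0,0,0],[0,0,0],0]]' --newtons 35

```text
time_s: 13.15
position: [0.4569, -0.0527, 0.074]
tool_rot: [[-1.0, 0.001, 0.003], [0.001, 1.0, -0.0], [-0.003, -0.0, -1.0]]
contact_force: [-1.4, 0.9, 6.2]
gripper_width: 0.0521
gripper_force: 36.4
```

>>> servo_tool --targets '[[[0,0,2],[0,0,0],0],[[0,0,4],[0,0,0],0],[[2,2.5,4],[0,0,0],0],[[2,3.5,3],[0,0,0],0],[[2,3.5,1.8],[0,0,0],0],[[2,3.5,0],[0,0,0],0],[[1.7,3.5,0],[0,0,0],0],[[0,3.5,0],[0,0,0],0],[[0,3.5,0],[0,0,0],0],[[0,3.5,0],[0,0,0],0],[[0,1.7,0],[0,0,0],0],[[0,0,0],[0,0,0],0],[[0,0,0],[0,0,0],0],[[0,0,0],[0,0,0],0]]'

```text
time_s: 14.55
position: [0.5522, 0.2324, 0.2194]
tool_rot: [[-1.0, 0.002, -0.0], [0.002, 1.0, -0.001], [0.0, -0.001, -1.0]]
contact_force: [0.2, 0.6, -1.5]
gripper_width: 0.052
gripper_force: 38.0
```

Run:
```python
from h import *
f=grab('wrist');pickle.dump(f,open('f6.pkl','wb'))
o=get_obs();p=o['position'];print(p,o['contact_force'],o['gripper_width'])
c=np.linalg.inv(f['c2w'])@np.array([.498,.235,.147,1]);c=c/c[2];g=(f['cx']+f['fx']*c[0],f['cy']+f['fy']*c[1]);print(g)
print(tipcore(f,g,p[2]-.0625,20))
```

```text
[0.55220306 0.23237968 0.21943158] [-0.68455341  0.63470759 -0.54564669] 0.051768746356781276
(np.float64(259.3647847381074), np.float64(147.25949540716275))
((np.float64(0.1473130972277298), array([0.4981, 0.235 , 0.0087])), (np.float64(0.15667364792930974), [[0.5504, 0.2332, 0.0098, 1222]]))
```

>>> servo_tool --targets '[[[0,0,1.2],[0,0,0],0],[[-2,0.2,0],[0,0,0],0],[[-2,0,0],[0,0,0],0],[[-1.2,0,0],[0,0,0],0],[[0,0,0],[0,0,0],0],[[0,0,-0.3],[0,0,0],0],[[0,0,-0.3],[0,0,0],0],[[0,0,-0.3],[0,0,0],0],[[0,0,-0.3],[0,0,0],0],[[0,0,-0.3],[0,0,0],0],[[0,0,0],[0,0,0],0]]'

```text
time_s: 15.7
position: [0.4999, 0.2356, 0.2156]
tool_rot: [[-1.0, 0.001, -0.001], [0.001, 1.0, -0.0], [0.001, -0.0, -1.0]]
contact_force: [-0.1, -0.8, -2.4]
gripper_width: 0.0516
gripper_force: 38.0
```

>>> servo_tool --targets '[[[0,0,-0.4],[0,0,0],0],[[0,0,-0.4],[0,0,0],0],[[0,0,-0.4],[0,0,0],0],[[0,0,-0.4],[0,0,0],0],[[0,0,-0.3],[0,0,0],0],[[0,0,-0.3],[0,0,0],0],[[0,0,-0.2],[0,0,0],0],[[0,0,-0.2],[0,0,0],0],[[0,0,-0.2],[0,0,0],0],[[0,0,-0.2],[0,0,0],0],[[0,0,0],[0,0,0],0],[[0,0,0],[0,0,0],0]]'

```text
time_s: 16.9
position: [0.5, 0.2357, 0.1863]
tool_rot: [[-1.0, 0.001, -0.0], [0.001, 1.0, -0.0], [0.0, -0.0, -1.0]]
contact_force: [-2.5, -2.9, 1.0]
gripper_width: 0.0521
gripper_force: 38.2
```

Run:
```python
from h import *
f=grab('wrist');o=get_obs();print(o['position'],o['contact_force'].round(2),o['gripper_width'])
P=cloud(f);print(P[220:330:5,256,2].round(4))
```

```text
[0.50001036 0.23567274 0.18631922] [-1.43 -3.4  -0.68] 0.052167064713728464
[0.1227 0.1238 0.1235 0.1241 0.1234 0.1229 0.1256 0.1315 0.1361 0.1365
 0.1373 0.1375 0.1376 0.1374 0.1371 0.1233 0.1239 0.124  0.1236 0.085
 0.0007 0.0008]
```

The tip dropped to 137 mm while the cores aren't touching yet, with 3 N sideways. The hole is rubbing on the spindle, about 1.3 mm too far in +y, so I'll ease it back.

>>> servo_tool --targets '[[[0,-0.04,0],[0,0,0],0],[[0,-0.04,0],[0,0,0],0],[[0,-0.04,0],[0,0,0],0],[[0,0,0],[0,0,0],0],[[0,0,0],[0,0,0],0]]'

```text
time_s: 17.45
position: [0.5003, 0.2349, 0.1864]
tool_rot: [[-1.0, 0.001, 0.0], [0.001, 1.0, 0.001], [-0.0, 0.001, -1.0]]
contact_force: [-0.5, 0.0, -1.1]
gripper_width: 0.0523
gripper_force: 38.1
```

Run:
```python
from h import *
f=grab('wrist');o=get_obs();print(o['position'],o['contact_force'].round(2),o['gripper_width'])
P=cloud(f);print(P[220:330:5,256,2].round(4));pickle.dump(f,open('f7.pkl','wb'))
cv2.imwrite('pics/i.png',cv2.resize(f['pixels'][80:360,80:440],(720,560),interpolation=cv2.INTER_CUBIC)[:,:,::-1])
```

```text
[0.50031323 0.23481427 0.18636353] [-1.34 -0.75 -0.8 ] 0.05236202308409175
[0.1247 0.1229 0.1236 0.1242 0.1241 0.1219 0.1271 0.1317 0.1365 0.1407
 0.1427 0.1425 0.1434 0.143  0.1422 0.1439 0.1435 0.1216 0.1236 0.0888
 0.0906 0.0925]
```

View pics/i.png

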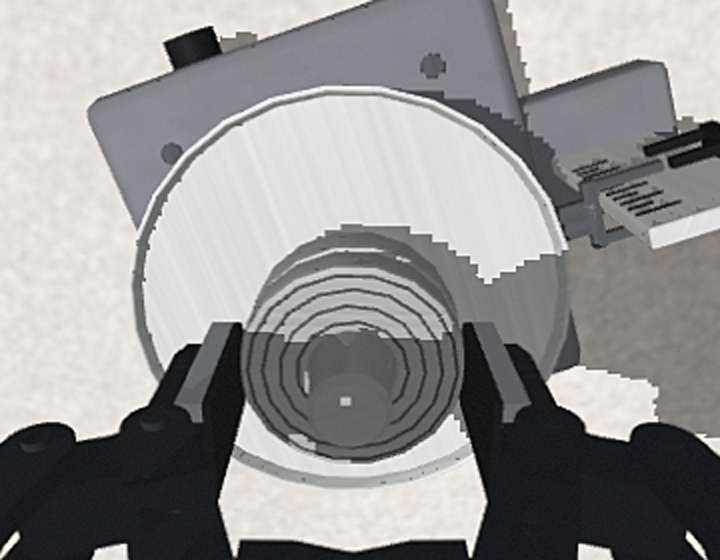

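The picture shows core C at (350,370) lying on core E, with the spindle tip through its hole at (347,405). The tip recovered to 143 mm, so they are in contact. Lowering the last 4–5 mm.

>>> servo_tool --targets '[[[0,0,-0.1],[0,0,0],0],[[0,0,-0.1],[0,0,0],0],[[0,0,-0.1],[0,0,0],0],[[0,0,-0.1],[0,0,0],0],[[0,0,0],[0,0,0],0],[[0,0,0],[0,0,0],0]]'

```text
time_s: 18.1
position: [0.5003, 0.2347, 0.1824]
tool_rot: [[-1.0, 0.001, 0.0], [0.001, 1.0, 0.0], [-0.0, 0.0, -1.0]]
contact_force: [-1.1, 0.9, 0.0]
gripper_width: 0.0517
gripper_force: 38.1
```

Run:
```python
from h import *
f=grab('wrist');o=get_obs();print(o['position'],o['contact_force'].round(2),o['gripper_width'])
P=cloud(f);print(P[220:330:5,256,2].round(4))
```

```text
[0.50028814 0.23472692 0.18247446] [-1.2   0.89 -0.33] 0.052268486594845454
[0.1198 0.1191 0.1201 0.1203 0.1196 0.1191 0.1244 0.1284 0.1319 0.136
 0.1388 0.1406 0.1389 0.1389 0.1398 0.1393 0.1394 0.1197 0.1203 0.0862
 0.0877 0.0885]
```

>>> servo_tool --targets '[[[0,0,0],[0,0,0],66],[[0,0,0],[0,0,0],72],[[0,0,0],[0,0,0],78],[[0,0,0],[0,0,0],78],[[0,0,2],[0,0,0],78],[[0,0,3],[0,0,0],78],[[0,0,4],[0,0,0],78],[[-2,1,2],[0,0,0],78],[[-2,1,0],[0,-0.13,0],78],[[-2,1,0],[0,-0.13,0],78],[[-2,1.5,0],[0,-0.13,0],78],[[-2,2,-1],[0,-0.13,0],78],[[-2,2,-1],[0,-0.13,0],78],[[0,2,-1],[0,-0.135,0],78],[[0,0,0],[0,0,0],78],[[0,0,0],[0,0,0],78]]'

```text
time_s: 19.75
position: [0.3791, 0.3391, 0.2615]
tool_rot: [[-0.71, -0.001, 0.704], [-0.002, 1.0, -0.001], [-0.704, -0.002, -0.71]]
contact_force: [1.1, 0.1, 0.3]
gripper_width: 0.0669
gripper_force: 0.0
```

Run:
```python
from h import *
f=grab('wrist');print(get_obs()['position'],get_obs()['gripper_width']);pickle.dump(f,open('f8.pkl','wb'))
a=cv2.resize(f['pixels'],(400,300),interpolation=cv2.INTER_AREA)
b=cv2.resize(f['pixels'][65:155,185:305],(400,300),interpolation=cv2.INTER_CUBIC)
cv2.imwrite('pics/j.png',np.hstack([a,b])[:,:,::-1])
```

```text
[0.38043484 0.33935475 0.26283993] 0.06652748723673237
```

View pics/j.png

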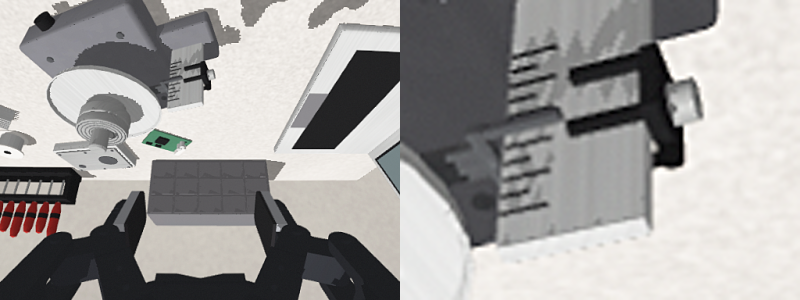

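Run:
```python
from h import *
f=pickle.load(open('f8.pkl','rb'));P=cloud(f)*1000;g=f['pixels'].mean(2)
for u in (222,226,230,238,242,246,250):
    print(u,[(v,int(g[v,u]),*P[v,u,[0,2]].round(0).tolist()) for v in range(80,114,1)if g[v,u]<110])
```

```text
222 [(80, 104, 468.0, 49.0), (81, 19, 468.0, 50.0), (85, 0, 467.0, 55.0), (86, 91, 468.0, 56.0), (89, 63, 468.0, 59.0), (90, 56, 467.0, 62.0), (94, 32, 467.0, 66.0), (98, 72, 469.0, 69.0), (99, 48, 461.0, 77.0), (100, 70, 460.0, 79.0), (101, 82, 461.0, 79.0), (102, 98, 461.0, 81.0), (103, 102, 463.0, 80.0), (108, 61, 468.0, 80.0), (112, 52, 466.0, 86.0), (113, 82, 468.0, 86.0)]
226 [(80, 28, 466.0, 51.0), (84, 101, 466.0, 55.0), (85, 102, 466.0, 57.0), (88, 51, 467.0, 59.0), (89, 67, 466.0, 62.0), (97, 71, 467.0, 70.0), (98, 51, 466.0, 71.0), (99, 67, 460.0, 78.0), (100, 82, 460.0, 79.0), (101, 98, 460.0, 80.0), (102, 101, 461.0, 80.0), (106, 85, 467.0, 79.0), (107, 84, nan, nan)]
230 [(87, 46, 465.0, 60.0), (88, 70, 466.0, 61.0), (96, 88, 465.0, 70.0), (97, 42, 464.0, 72.0), (98, 67, 459.0, 78.0), (99, 84, 458.0, 80.0), (100, 97, 459.0, 80.0), (101, 98, 461.0, 79.0), (106, 105, 465.0, 81.0)]
238 [(85, 9, 456.0, 67.0), (86, 24, 456.0, 68.0), (87, 23, 457.0, 69.0), (88, 31, 457.0, 69.0), (89, 31, 459.0, 69.0), (90, 68, 459.0, 69.0), (100, 72, 457.0, 82.0), (101, 13, 456.0, 84.0), (102
[... 243 characters left out ...]
455.0, 83.0), (100, 16, 455.0, 84.0), (101, 24, 456.0, 84.0), (102, 32, 456.0, 85.0), (103, 25, 457.0, 85.0), (104, 66, 457.0, 86.0)]
246 [(83, 0, 453.0, 68.0), (84, 21, 455.0, 68.0), (85, 31, 454.0, 69.0), (86, 32, 455.0, 69.0), (87, 30, 456.0, 70.0), (88, 71, 456.0, 70.0), (98, 75, 454.0, 83.0), (99, 14, 454.0, 84.0), (100, 27, 454.0, 85.0), (101, 32, 454.0, 86.0), (102, 26, 455.0, 86.0), (103, 68, 456.0, 86.0)]
250 [(82, 6, 454.0, 66.0), (83, 22, 453.0, 68.0), (84, 27, 454.0, 69.0), (85, 35, 454.0, 69.0), (86, 27, 454.0, 70.0), (87, 61, 457.0, 69.0), (97, 75, 453.0, 82.0), (98, 12, 453.0, 84.0), (99, 26, 454.0, 84.0), (100, 30, 452.0, 87.0), (101, 30, 454.0, 85.0), (102, 57, 456.0, 85.0)]
```

The pointer is at z ≈ 78.8 mm (tine 77.5–80). The field between the prongs runs from 70 to 83 mm, so the pointer sits well inside, and the gripper is clear.

```bash
python3 -c "
from bench import close_job
print(close_job())"
```

```text
the job is handed in; nothing more can be done
None
```

I threaded two cores, core1 (13 mm) and one 11 mm core, onto the spindle; the pointer now sits between the clip's prongs, about 2.4 mm above the middle of the field, and I handed the job in at about 20 s. While going on, the second core rubbed on the spindle and dragged the pan down about 10 mm, still short of the clip's lower prong, until I eased it back. I did not re-image the unused cores and other items at the end.

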